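# Gauge the depth of a console's cartridge slot

## Task

Find out how deep the silver console's cartridge slot is: take the depth gauge out of the grey organizer and push it upright, grip uppermost, into the slot until its foot has gently but surely bottomed out, so that the console's top pushes the orange marker up the rod. Let go and leave the gauge standing in the slot, foot on the bottom and marker lying on the console's top, with nothing else on the cabinet disturbed.

Things in the scene. Friction and masses are not known exactly. Their poses are not given: they have to be found in the camera images.
- gauge: depth gauge, upright: a flat steel rod 20 x 12 mm (20 along its x, 12 along its y), from its foot at z = 0 up to z = 95, with a white grip block 30 x 24 x 32 mm (x, y, z) at z = 95 to 127. Origin: centre of the foot's underside, z up the rod. The foot tapers over the last 7 mm to 13 x 5 mm. About 0.14 kg (0.10 to 0.20). The same when turned half round. At the start it stands in the organizer's pocket, 22 mm deep.
- marker (a point): orange sliding marker on the gauge: a block 42 x 34 x 10 mm (gauge x, y, z) round the rod; this point is the centre of its underside, which starts 22 mm above the gauge's foot and can be at most 67 mm above it. It slides up the rod only when pushed with about 4 N, and stays where it is left, so the gauge's own weight does not push it: a gauge just dropped in hangs by its marker, short of the bottom.
- slot (a point): centre of the mouth of the cartridge slot, level with the console's flat top (70 mm above the cabinet top). The slot is a straight upright pit of 22 x 14 mm (along this point's x and y), 2 mm wider and longer than the gauge rod; its rigid bottom lies somewhere from 30 to 54 mm below the mouth, differently each time and not to be seen.
- console: silver console, fixed, 180 x 230 x 70 mm (its x, y, z); origin at the centre of its underside. The slot lies at x = -30, y = +45 mm in its frame. It must never be loaded with more than 25 N.
- organizer: smoke-grey stacking tier organizer, fixed, 130 x 170 mm, 60 mm high at the block with the gauge's pocket (pocket mouth at x = -25, y = +40 mm in its frame, 22 x 14 mm, 22 mm deep); origin at the centre of its underside.
- cartridge_a: blue cartridge lying flat, 19 x 64 x 11 mm; leave alone. Origin: centre of underside.
- cartridge_b: the other blue cartridge, the same; leave alone. Origin: centre of underside.
- coaster: hard dark silicone coaster, 84 mm across, 7 mm thick; leave alone. Origin: centre of underside.
- bowl: empty white porcelain bowl, 130 mm across, 55 mm high; leave alone. Origin: centre of underside.
- remote: black plastic remote, 42 x 150 x 17 mm; leave alone. Origin: centre of underside.
- gamepad: white game controller, about 95 x 150 x 42 mm; leave alone. Origin: centre of underside.
Mind the look-alikes: they are no part of the job. Of the things that look like the gauge, the middle-sized one is meant.

How it is judged:
By the outcome, as a careful person would: the job done as asked, in the order asked, and still so for the second after the job is handed in, with the robot touching nothing.
It also fails if it takes over 51 s, if anything falls off the work surface, if the arm or the gripper's body presses on something with over 40 N, if the wrist force passes 120 N, or if a joint passes its speed limit or range.

## Robot

A 7-joint arm with a two-finger parallel gripper is mounted at the origin on the work surface. World frame = base frame: x ahead of the robot, y to its left, z up, the work surface at z = 0. Lengths are in m, angles in degrees, forces in N, time in s.
With the tool pointing down it reaches from about 0.425 to 0.875 m from the base axis. Payload 4.7 kg.
Tool frame: the origin (TCP) lies at the very end of the fingers, on their centre line; the grasp point (between the pads) lies behind it (env.pinch_z is the z of the grasp point in the tool frame, in m); z points along the fingers, y is the direction in which the jaws open and shut (so a half turn about z gives the same grasp; the last joint's range is limited). The gripper opens to 87 mm and grips with 3 to 60 N. Pads are 19 mm wide; open, the fingers measure 117 mm over their backs; the gripper's body (75 mm by 190 mm) begins 51 mm behind the grasp point.
Start: joints at [-62.733, 18.392, -4.016, 83.108, 1.295, 78.541, -3.26], TCP at [0.29, 0.582, 0.223] pointing down, gripper open.
Joint ranges: [-163.93, 163.93], [-17.29, 119.83], [-79.2, 71.16], [3.27, 140.29], [-89.18, 269.18], [5.43, 117.66], [-154.24, 154.24]. Speed limits (degrees/s): [147.25, 147.25, 180, 180, 180, 180, 180].

## Interface

Orientations are given as [roll, pitch, yaw] about the fixed x, y, z axes, in that order (R = Rz(yaw) Ry(pitch) Rx(roll)).
In Python, from cell import readout, read_camera, env gives the robot as it stands. The module is installed in compiled form; this text tells all that it offers.
- The arm moves only by the tool servo_tool, never from a script. Its argument "plan" is a list that holds one entry, the list of rows, each a list of 5 numbers: the finger opening in m, from 0 to 0.087, then the shift along the tool's x, y, z in m, then the turn about the tool's z in rad. In form: [[[jaw, x, y, z, yaw], ...]]. A call has 1 to 12 rows; each row is the pose to reach, as a shift and turn from the pose measured when the call began, along the tool's axes at that moment; what a row does not reach only later rows make up. A row lasts 1/12 s, in which the tool goes at most 41.7 mm and 7.16 degrees, less where a joint would pass 70% of its speed; a pose out of reach is approached as far as the arm can. A call with a gripper value outside its range is refused whole. The fingers move at their own pace and stop on an object; "force" is the grip in N (left out, the last holds). Time passes only in rows, so rows that repeat a pose let the fingers close. It gives the time, the measured TCP pose, the force and the opening at its end, in the units of the state.
- readout.get_obs(): the state, without advancing time (a new reading comes with each control period).
- read_camera(name): name is "side" or "top"; returns a dict with "image" (420x560x3 uint8, red, green, blue), "range_z" (420x560 float32, m along the optical axis (not along the pixel's ray), 0 where there is no reading), "mtx" (3x3 intrinsics, pixels), "camera_from_world" (4x4, takes a point from world to camera coordinates). Camera axes: x right, y up, looking along -z (the intrinsics and any distortion apply to the point x, -y, -z); pixel columns grow to the right and rows downward; lengths in m; the calibration is good to about 2 mm. A picture is of the moment at which its call begins.
- env.sign_off(): hands the job in, once; it reports no verdict.
The state is a dict: "time_s": time; "qpos": joint angles; "joint_velocities": joint speeds; "effort": joint torques, N m; "tool_pos": TCP position; "tool_rot": TCP orientation; "force": force on the tool from outside, world axes, zero at the start; "wrist_torque": the same for the moment, N m; "grip_width": finger opening in m.
Only numpy, scipy, OpenCV 4.12 (cv2) and the standard library are available. Lean on these libraries where they do the work, as an engineer would, in place of code of your own. Each camera call takes 0.05 s, during which the arm holds its last target. There are 200 camera calls.

## Working session

There is one attempt and no reset: what is moved stays moved. The work goes in short steps, Python scripts to look and compute and a tool call to move; the robot and the scene stay as the last step left them, time stands still between calls to the robot, and variables do not carry over. Pictures are saved under pics/ and viewed, about 8 in all and at most 12, crops included, and the job is handed in when it is done.

Besides the shell and the picture viewer there is one more tool, called after ">>>" as name([rows], argument=value, ...), one row to a line, values as JSON. servo_tool: Moves the arm, as the interface text tells. Its arguments: {"type":"object","properties":{"plan":{"type":"array"},"force":{"type":"number"}},"required":["plan"]}

```bash
mkdir -p pics; cat > h.py <<'E'
import numpy as np, cv2
from cell import readout, read_camera, env
def cam(n):
    c=read_camera(n); np.savez(f'{n}.npz',**c); return c
def load(n): return dict(np.load(f'{n}.npz'))
def ray(c,u,v):
    T=np.linalg.inv(c['camera_from_world']); K=c['mtx']
    d=np.array([(u-K[0,2])/K[0,0],-(v-K[1,2])/K[1,1],-1.0])
    return T[:3,3],T[:3,:3]@d
def on_plane(c,u,v,z):
    o,d=ray(c,u,v); return o+d*(z-o[2])/d[2]
def cloud(c):
    H,W=c['range_z'].shape; v,u=np.mgrid[:H,:W]; K=c['mtx']; r=c['range_z']
    p=np.stack([(u-K[0,2])/K[0,0]*r,-(v-K[1,2])/K[1,1]*r,-r],-1)
    T=np.linalg.inv(c['camera_from_world']); P=p@T[:3,:3].T+T[:3,3]; P[r<=0]=np.nan; return P
def proj(c,p):
    q=c['camera_from_world'][:3,:3]@p+c['camera_from_world'][:3,3]; K=c['mtx']
    return K[0,0]*q[0]/-q[2]+K[0,2], K[1,1]*-q[1]/-q[2]+K[1,2]
E
python3 - <<'E'
from h import *
for n in('top','side'):
    c=cam(n); cv2.imwrite(f'pics/{n}0.png',c['image'][...,::-1]); print(list(c),c['mtx'],c['camera_from_world'].round(3))
print(readout.get_obs(),env.pinch_z)
E
```

```text
['image', 'range_z', 'mtx', 'camera_from_world'] [[532.81035249   0.         277.81618578]
 [  0.         532.81035249 214.54268781]
 [  0.           0.           1.        ]] [[ 0.019 -1.    -0.014 -0.056]
 [ 0.982  0.016  0.189 -0.559]
 [-0.189 -0.017  0.982 -1.213]
 [ 0.     0.     0.     1.   ]]
['image', 'range_z', 'mtx', 'camera_from_world'] [[488.9644727    0.         276.73711027]
 [  0.         488.9644727  209.09336349]
 [  0.           0.           1.        ]] [[ 0.784 -0.62   0.004 -0.469]
 [ 0.384  0.491  0.782 -0.238]
 [-0.487 -0.612  0.623 -1.217]
 [ 0.     0.     0.     1.   ]]
{'time_s': 0.1, 'qpos': array([-62.73288453,  18.43375617,  -4.01498624,  83.16793622,
         1.29358278,  78.54202673,  -3.26033081]), 'joint_velocities': array([-0.05238161, -0.08460217,  0.0404081 , -0.19540751, -0.00408861,
       -0.06665829,  0.03305265]), 'effort': array([ 3.06933807e-04, -4.92572200e+01, -4.05309917e-01, -3.13400030e+01,
       -6.40491676e-02,  3.95509042e-02,  6.92198205e-05]), 'tool_pos': array([0.28943269, 0.58144219, 0.22158258]), 'tool_rot': array([-1.79901433e+02,  4.33092868e-03,  1.53541352e+02]), 'force': array([0.83598289, 0.32891273, 0.52819457]), 'wrist_torque': array([-0.01055538, -0.00697632, -0.04984029]), 'grip_width': 0.08725943016892276} -0.0187
```

View pics/top0.png

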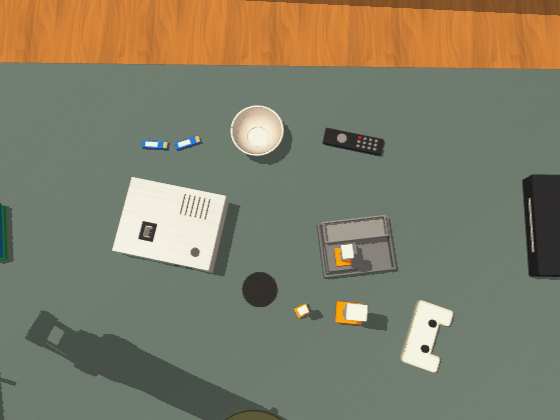

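View pics/side0.png

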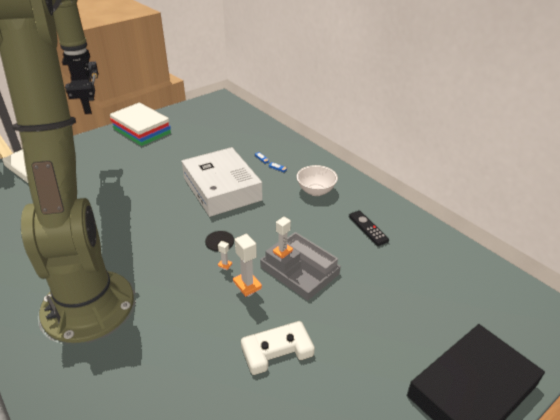

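Pictures 1 and 2 (top, side) show three gauge look-alikes in the top view: a small one at (302,311), a large one at (350,313), and a middle-sized one standing in the grey organizer at (345,253). The one in the organizer fits, being the middle size and in the pocket. The slot is the dark patch at about (147,231) on the console.

```bash
cat > m.py <<'E'
from h import *
c=load('top'); s=load('side'); P=cloud(c)
hsv=cv2.cvtColor(c['image'],cv2.COLOR_RGB2HSV)
def rect(mask,z,name):
    n,l,st,ce=cv2.connectedComponentsWithStats(mask.astype(np.uint8))
    if n<2: print(name,'none'); return
    i=1+np.argmax(st[1:,4]); cn,_=cv2.findContours((l==i).astype(np.uint8),0,2)
    pts=np.array([on_plane(c,u,v,z)[:2] for u,v in cn[0][:,0]]).astype(np.float32)
    r=cv2.minAreaRect(pts*1000); print(name,np.round(r[0],1),np.round(r[1],1),round(r[2],1),'area',st[i,4],'px',ce[i].round(1)); return r
Z=P[...,2]; print('table z',np.nanmedian(Z[300:330,200:240]))
v,u=np.mgrid[:420,:560]
def box(a,b,cc,d): return (u>=a)&(u<=b)&(v>=cc)&(v<=d)
con=box(100,240,165,285)
print('console z',np.nanmedian(Z[190:200,150:170]))
rect(con&(abs(Z-.07)<.012),.07,'console top')
dark=con&(hsv[...,2]<90)&box(130,165,215,250)
rect(dark,.07,'dark')
g=box(325,365,235,272)
white=g&(hsv[...,1]<60)&(hsv[...,2]>190)
for n,m in(('grip',white),):
    print(n,'z',np.nanpercentile(Z[m],[10,50,90])); rect(m,.165,n); rect(m&(Z>.155),.165,'grip top')
og=g&(hsv[...,0]<20)&(hsv[...,1]>180); print('marker z',np.nanpercentile(Z[og],[10,50,90])); rect(og,.07,'marker')
rect(box(310,405,205,285)&(Z>.02),.06,'org')
a=c['image'][205:285,310:405,::-1]; b=c['image'][205:255,120:180,::-1]
a=cv2.resize(a,None,fx=5,fy=5,interpolation=2); b=cv2.resize(b,None,fx=5,fy=5,interpolation=2)
o=np.zeros((400,775,3),np.uint8); o[:,:475]=a; o[:250,475:]=b; cv2.imwrite('pics/crop1.png',o)
a=s['image'][200:300,200:320,::-1]; b=s['image'][145:185,190:230,::-1]
o=np.zeros((500,800,3),np.uint8); o[:,:600]=cv2.resize(a,None,fx=5,fy=5,interpolation=2); o[:200,600:]=cv2.resize(b,None,fx=5,fy=5,interpolation=2)
cv2.imwrite('pics/crop2.png',o)
E
python3 m.py
```

```text
table z 0.0007897474127407378
console z 0.07093793707818907
console top [533.4 207.7] [232.6 180.8] 79.3 area 7448 px [169.3 223.3]
dark [512.8 258. ] [32.3 42.2] 79.6 area 169 px [147.4 231.2]
grip z [0.16191885 0.16562336 0.16823127]
grip [ 462.  -197.2] [29.2 24.5] 7.9 area 161 px [347.1 251. ]
grip top [ 461.9 -196.6] [29.2 23.2] 7.9 area 151 px [346.8 250.9]
marker z [0.06854561 0.07081557 0.07360807]
marker [ 448.3 -205.5] [ 9.2 18.4] 1.0 area 27 px [347.1 261.6]
org [ 488.8 -228.2] [129.2 167.1] 7.7 area 2694 px [350. 242.]
```

View pics/crop1.png

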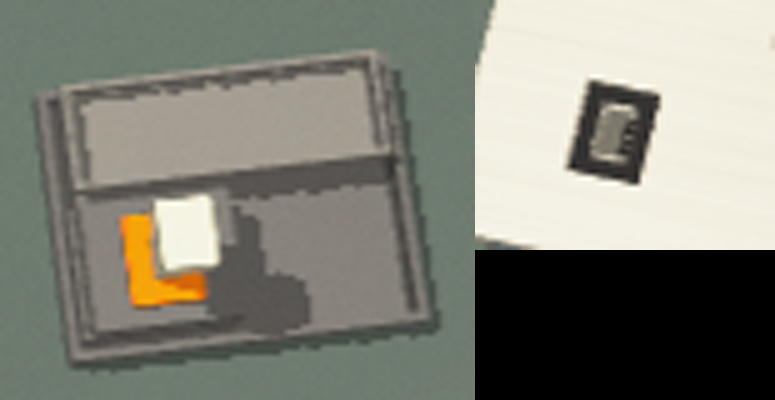

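View pics/crop2.png

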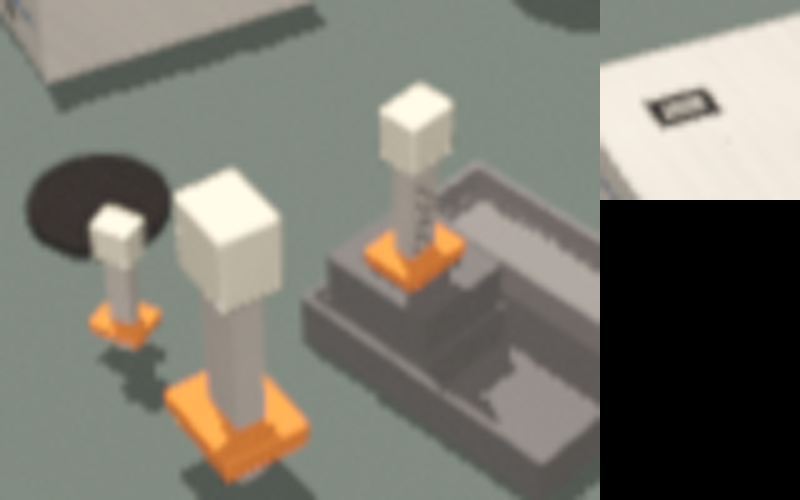

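Pictures 3 and 4 (crops) confirm it. The middle-sized gauge, with its marker, stands on the organizer's pocket block, and the small and large look-alikes stand on the cabinet. The slot shows as a dark frame with a pit. Next I check the positions against the side camera and work out the moves.

```bash
cat >> h.py <<'E'
def togo(x,y,z,yaw,o=None):
    from scipy.spatial.transform import Rotation as Ro
    o=o or readout.get_obs(); R=Ro.from_euler('xyz',o['tool_rot'],degrees=True).as_matrix()
    d=R.T@(np.array([x,y,z])-o['tool_pos']); a=(yaw-o['tool_rot'][2]+180)%360-180
    return d.round(4),round(-np.radians(a),4)
E
python3 - <<'E'
from h import *
s=load('side'); P=cloud(s); Z=P[...,2]; hsv=cv2.cvtColor(s['image'],cv2.COLOR_RGB2HSV)
v,u=np.mgrid[:420,:560]
def fit(m,z,n):
    k,l,st,ce=cv2.connectedComponentsWithStats(m.astype(np.uint8)); i=1+np.argmax(st[1:,4])
    cn,_=cv2.findContours((l==i).astype(np.uint8),0,2)
    p=np.array([on_plane(s,*q,z)[:2]*1000 for q in cn[0][:,0].astype(float)],np.float32); r=cv2.minAreaRect(p)
    print(n,np.round(r[0],1),np.round(r[1],1),round(r[2],1),st[i])
g=(u>270)&(u<295)&(v>212)&(v<240)&(hsv[...,1]<60)&(hsv[...,2]>120)
fit(g&(hsv[...,2]>225),.165,'gripbright'); fit(g&(Z>.160),.165,'grip z>.16')
d=(u>195)&(u<220)&(v>155)&(v<175)&(hsv[...,2]<110); fit(d,.07,'slot')
c=load('top'); b=cloud(c)[300:325,335:370,2]; print('large top z',np.nanpercentile(b,98))
for p in[(.5,.2,.25,180),(.52,-.1,.25,187.9)]: print(togo(*p))
E
```

```text
gripbright [ 459.8 -198.6] [28.3 21.5] 7.3 [277 217  13   9  67]
grip z>.16 [ 456.5 -200.9] [33.1 24.9] 7.8 [276 217  14  10  80]
slot [527.1 252.7] [24.1  4.7] 65.4 [210 163   3   5   7]
large top z 0.18539589890640173
(array([-0.3585, -0.2477, -0.028 ]), np.float64(-0.4618))
(array([-0.51  , -0.5074, -0.0275]), np.float64(-0.5997))
```

>>> servo_tool([
  [[0.087,-0.18,-0.125,-0.028,-0.25],[0.087,-0.18,-0.125,-0.028,-0.25],[0.087,-0.18,-0.125,-0.028,-0.25],[0.087,-0.18,-0.125,-0.028,-0.25],[0.087,-0.36,-0.25,-0.028,-0.46],[0.087,-0.36,-0.25,-0.028,-0.46],[0.087,-0.36,-0.25,-0.028,-0.46],[0.087,-0.36,-0.25,-0.028,-0.46],[0.087,-0.36,-0.25,-0.028,-0.46],[0.087,-0.36,-0.25,-0.028,-0.46],[0.087,-0.36,-0.25,-0.028,-0.46],[0.087,-0.36,-0.25,-0.028,-0.46]],
])

```text
time_s: 1.1
tool_pos: [0.5036, 0.1893, 0.25]
tool_rot: [-179.7, 0.0, 179.2]
force: [0.6, -0.9, 0.9]
grip_width: 0.0871
```

```bash
python3 -c "
from h import *
print(togo(.4615,-.197,.25,187.9)); print(readout.get_obs())"
```

```text
(array([ 0.037 , -0.3868,  0.0019]), np.float64(-0.151))
{'time_s': 1.1, 'qpos': array([-34.07878842,   3.8963799 ,  11.02514033,  97.14517637,
        -0.48018754,  79.0966589 ,  66.2625428 ]), 'joint_velocities': array([-2.63335999,  0.03280618, -4.80468322,  0.29768271, -3.04415368,
        0.2550123 , -3.86613856]), 'effort': array([ -1.11606482, -33.78683209,  -0.80112018, -31.11519814,
        -0.26407477,   0.08050492,   0.49814478]), 'tool_pos': array([0.50356189, 0.1893206 , 0.25004197]), 'tool_rot': array([-1.79723486e+02,  4.98196589e-02,  1.79249640e+02]), 'force': array([ 0.63292164, -0.87082333,  0.88148811]), 'wrist_torque': array([-0.0395417 , -0.02544681,  0.00710963]), 'grip_width': 0.087127506497224}
```

>>> servo_tool([
  [[0.087,0.037,-0.387,0.002,-0.15],[0.087,0.037,-0.387,0.002,-0.15],[0.087,0.037,-0.387,0.002,-0.15],[0.087,0.037,-0.387,0.002,-0.15],[0.087,0.037,-0.387,0.002,-0.15],[0.087,0.037,-0.387,0.002,-0.15],[0.087,0.037,-0.387,0.002,-0.15],[0.087,0.037,-0.387,0.002,-0.15],[0.087,0.037,-0.387,0.002,-0.15],[0.087,0.037,-0.387,0.002,-0.15],[0.087,0.037,-0.387,0.002,-0.15],[0.087,0.037,-0.387,0.002,-0.15]],
])

```text
time_s: 2.1
tool_pos: [0.4611, -0.1978, 0.2496]
tool_rot: [-179.8, -0.0, -172.3]
force: [0.6, -0.1, -0.1]
grip_width: 0.087
```

```bash
python3 -c "
from h import *
print(togo(.4615,-.197,.130,187.9)); print(readout.get_obs()['qpos'])"
```

```text
(array([-0.0006,  0.0012,  0.1196]), np.float64(-0.0038))
[-13.50177154  -1.75413308  33.11688823 102.5514242    1.20341384
  78.82093247 117.05253881]
```

>>> servo_tool([
  [[0.087,0,0.0,0.04,0],[0.087,0,0.0,0.08,0],[0.087,0,0.0,0.1,0],[0.087,0,0.0,0.115,0],[0.087,0,0.0,0.12,0],[0.087,0,0.0,0.12,0],[0.04,0,0.0,0.12,0],[0.04,0,0.0,0.12,0],[0.04,0,0.0,0.12,0],[0.04,0,0.0,0.12,0],[0.04,0,0.0,0.12,0],[0.04,0,0.0,0.12,0]],
], force=10)

```text
time_s: 3.1
tool_pos: [0.4613, -0.1984, 0.13]
tool_rot: [-179.7, 0.0, -172.3]
force: [-1.1, 0.5, -0.4]
grip_width: 0.0551
```

```bash
python3 -c "
from h import *
print(readout.get_obs())
c=cam('side'); s=cam('top')
a=cv2.resize(c['image'][150:300,200:350,::-1],(400,400),interpolation=2);b=cv2.resize(s['image'][180:330,270:420,::-1],(400,400),interpolation=2)
cv2.imwrite('pics/g1.png',np.hstack([a,b]))"
```

```text
{'time_s': 3.1, 'qpos': array([-12.44555449,   4.10796804,  34.05026481, 111.73432395,
        -2.31776258,  64.72846247, 120.19142126]), 'joint_velocities': array([ 0.00074611,  0.1584227 , -0.02470035,  0.20151318, -0.11245624,
       -0.06459143, -0.00937354]), 'effort': array([-2.78140360e-02, -2.71442413e+01,  1.23693746e+00, -2.89326131e+01,
        8.93014250e-02,  3.33895243e-02, -5.71925139e-04]), 'tool_pos': array([ 0.46133299, -0.19839999,  0.13003514]), 'tool_rot': array([-1.79749792e+02,  3.16836926e-02, -1.72329044e+02]), 'force': array([-1.09287275,  0.46467587, -0.43920153]), 'wrist_torque': array([-0.02260111, -0.03729821, -0.01158118]), 'grip_width': 0.055133696899659475}
```

View pics/g1.png

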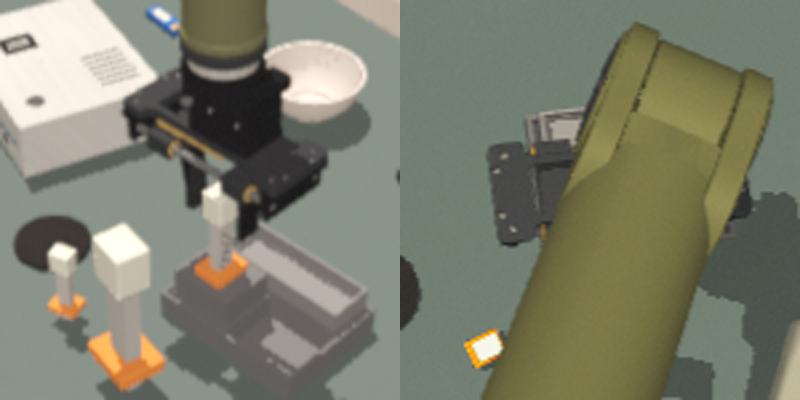

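Picture 5 shows the jaws straddling the right gauge's grip (crop pixel 220,200), with nothing touched yet. The fingers are still closing, so I keep closing.

>>> servo_tool([
  [[0.02,0,0,0,0],[0.02,0,0,0,0],[0.02,0,0,0,0],[0.02,0,0,0,0],[0.02,0,0,0,0],[0.02,0,0,0,0],[0.02,0,0,0,0],[0.02,0,0,0,0],[0.02,0,0,0,0],[0.02,0,0,0,0]],
], force=10)

```text
time_s: 4.03
tool_pos: [0.4612, -0.1983, 0.1298]
tool_rot: [-179.8, 0.0, -172.3]
force: [0.5, 0.2, -0.4]
grip_width: 0.024
```

>>> servo_tool([
  [[0.01,0,0,0,0],[0.01,0,0,0,0],[0.01,0,0,0,0],[0.01,0,0,-0.01,0],[0.01,0,0,-0.02,0],[0.01,0,0,-0.03,0],[0.01,0,0,-0.05,0],[0.01,0,0,-0.08,0],[0.01,0,0,-0.1,0],[0.01,0,0,-0.1,0],[0.01,0,0,-0.1,0]],
], force=40)

```text
time_s: 4.95
tool_pos: [0.4619, -0.1983, 0.2317]
tool_rot: [-179.7, 0.2, -172.3]
force: [-0.2, 0.2, -1.4]
grip_width: 0.0237
```

```bash
python3 -c "
from h import *
print(readout.get_obs()['force'],togo(.51,.12,.24,169.3))
c=cam('side')
cv2.imwrite('pics/g2.png',cv2.resize(c['image'][130:290,180:360,::-1],None,fx=4,fy=4,interpolation=2)[:600])"
```

```text
[-0.17997446  0.17014728 -1.40484501] (array([-0.0901,  0.309 , -0.0095]), np.float64(0.3205))
```

View pics/g2.png

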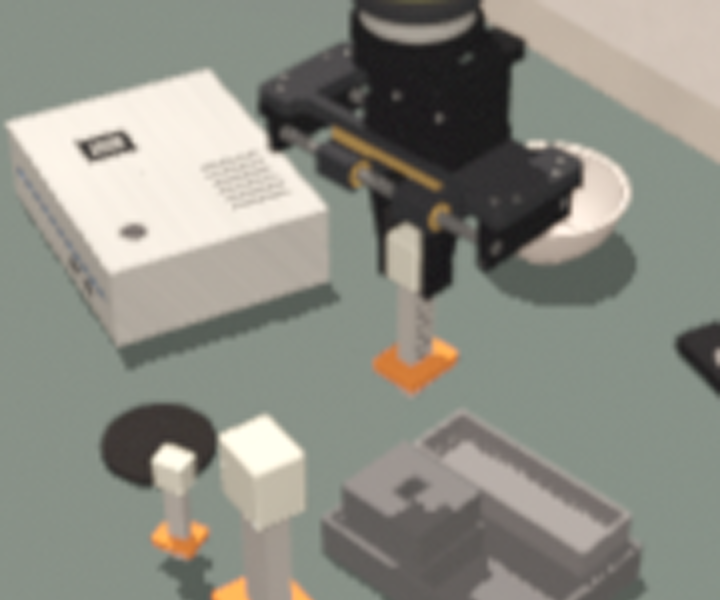

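Picture 6 shows the gauge clear of the pocket and upright in the jaws. The marker is at crop pixel (415,370), the empty pocket at (412,487), and everything else is in place. Now I carry it toward the console.

>>> servo_tool([
  [[0.01,-0.02,0.035,-0.01,0.1],[0.01,-0.04,0.07,-0.01,0.2],[0.01,-0.05,0.11,-0.01,0.32],[0.01,-0.06,0.15,-0.01,0.32],[0.01,-0.07,0.19,-0.01,0.32],[0.01,-0.08,0.23,-0.01,0.32],[0.01,-0.085,0.27,-0.01,0.32],[0.01,-0.09,0.31,-0.01,0.32],[0.01,-0.09,0.31,-0.01,0.32],[0.01,-0.09,0.31,-0.01,0.32]],
])

```text
time_s: 5.83
tool_pos: [0.5074, 0.1244, 0.2371]
tool_rot: [-179.7, -0.1, 169.7]
force: [0.4, -0.8, -1.3]
grip_width: 0.0234
```

```bash
python3 -c "
from h import *
print(readout.get_obs()['force'],togo(.5126,.2577,.22,169.3),readout.get_obs()['qpos'])"
```

```text
[ 0.43670644 -0.82536268 -1.3351131 ] (array([0.0186, 0.1321, 0.0164]), np.float64(0.0071)) [-31.38559806   2.30172691  14.9891204  100.29447017  -0.35139108
  77.67124496  63.37781535]
```

>>> servo_tool([
  [[0.01,0.006,0.04,0.01,0.007],[0.01,0.012,0.08,0.016,0.007],[0.01,0.0186,0.12,0.016,0.007],[0.01,0.0186,0.132,0.016,0.007],[0.01,0.0186,0.132,0.016,0.007],[0.01,0.0186,0.132,0.016,0.007],[0.01,0.0186,0.132,0.016,0.007],[0.01,0.0186,0.132,0.016,0.007]],
])

```text
time_s: 6.5
tool_pos: [0.5133, 0.2547, 0.2204]
tool_rot: [-179.6, -0.0, 169.1]
force: [0.0, -0.2, -0.8]
grip_width: 0.0238
```

```bash
python3 -c "
from h import *
o=readout.get_obs();print(o['force'],o['tool_pos'],togo(.5126,.2577,.17,169.3))
c=cam('side');t=cam('top')
# marker in side view by orange mask
for n,k in(('s',c),('t',t)):
    h=cv2.cvtColor(k['image'],cv2.COLOR_RGB2HSV); m=((h[...,0]<22)&(h[...,1]>150)&(h[...,2]>120)).astype(np.uint8)
    N,l,st,ce=cv2.connectedComponentsWithStats(m)
    for i in range(1,N):
        if 10<st[i,4]<2000: print(n,st[i],ce[i].round(1))
    print('expect', proj(k,np.array([.5126,.2577,.15-.02])),'slot',proj(k,np.array([.5126,.2577,.07])))
a=cv2.resize(c['image'][100:200,150:270,::-1],None,fx=5,fy=5,interpolation=2)
cv2.imwrite('pics/g3.png',a)"
```

```text
[ 0.01339415 -0.24822859 -0.76944316] [0.51329163 0.25472691 0.22037056] (array([0.0012, 0.0031, 0.0504]), np.float64(-0.0037))
s [110 119  58  18 111] [138.1 128.4]
s [198 140  15   8  61] [204.9 144.1]
s [218 261  14   8  54] [224.5 264.7]
s [233 275  28  21 265] [246.8 285.6]
expect (np.float64(204.95374516789056), np.float64(149.8233746535666)) slot (np.float64(206.5746410787081), np.float64(165.73949313277566))
t [335 301  27  24 236] [343.8 313.2]
t [294 306  16  12  45] [299.5 312. ]
expect (np.float64(140.50168511606864), np.float64(226.81466929979368)) slot (np.float64(147.35188184264123), np.float64(231.0824708221894))
```

View pics/g3.png

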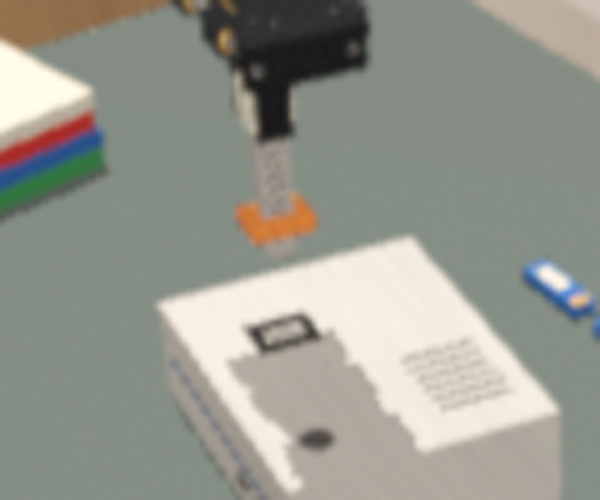

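Picture 7 shows the gauge upright above the console. The marker is at full-image pixel (205,144), the foot at (206,149), and the slot frame at about (206.6,166.4) against a predicted (206.6,165.7). Next I check the gauge's offset from the TCP by projecting the marker's corners.

```bash
python3 -c "
from h import *
o=readout.get_obs(); p=o['tool_pos']; c=load('side'); a=np.radians(o['tool_rot'][2])
def bb(off):
    q=[]
    for sx in(-21,21):
        for sy in(-17,17):
            for z in(.022,.032):
                x,y=sx/1e3+off[0],sy/1e3+off[1]
                q.append(proj(c,np.array([p[0]+x*np.cos(a)-y*np.sin(a),p[1]+x*np.sin(a)+y*np.cos(a),p[2]-.0918+z])))
    q=np.array(q); return q.min(0).round(2),q.max(0).round(2)
for off in[(0,0),(.003,0),(-.003,0)]: print(off,bb(off))
h=cv2.cvtColor(c['image'],cv2.COLOR_RGB2HSV); print(((h[...,0]<22)&(h[...,1]>100))[138:150,194:216].astype(int))
P=cloud(c); m=(h[...,0]<22)&(h[...,1]>150); m[:140]=0;m[149:]=0;m[:,:197]=0;m[:,214:]=0
q=P[m]; print('cloud',q.min(0),q.max(0),q.mean(0))
print('foot bottom pix', proj(c,p-[0,0,.0918]))
"
```

```text
(0, 0) (array([196.32, 137.52]), array([213.18, 148.49]))
(0.003, 0) (array([195.41, 137.74]), array([212.28, 148.72]))
(-0.003, 0) (array([197.23, 137.3 ]), array([214.07, 148.26]))
[[0 0 0 0 0 0 0 0 0 0 0 0 0 0 0 0 0 0 0 0 0 0]
 [0 0 0 0 0 0 0 0 0 0 0 0 0 0 0 1 0 0 0 0 0 0]
 [0 0 0 0 0 0 0 0 0 0 0 0 0 0 0 1 1 0 0 0 0 0]
 [0 0 0 0 1 1 1 1 0 0 0 0 0 0 0 1 1 1 0 0 0 0]
 [0 0 0 1 1 1 1 1 0 0 0 0 0 0 1 1 1 1 1 0 0 0]
 [0 0 0 1 1 1 1 1 1 0 0 1 1 1 1 1 1 1 1 0 0 0]
 [0 0 0 0 1 1 1 1 1 1 1 1 1 1 1 1 1 1 1 0 0 0]
 [0 0 0 0 1 1 1 1 1 1 1 1 1 1 1 1 1 1 1 0 0 0]
 [0 0 0 0 0 1 1 1 1 1 1 1 1 1 1 1 1 1 0 0 0 0]
 [0 0 0 0 0 0 1 1 1 1 1 1 1 1 0 0 0 0 0 0 0 0]
 [0 0 0 0 0 0 0 1 1 1 0 0 0 0 0 0 0 0 0 0 0 0]
 [0 0 0 0 0 0 0 0 0 0 0 0 0 0 0 0 0 0 0 0 0 0]]
cloud [0.49003952 0.23204079 0.15234921] [0.53318331 0.27544329 0.16198777] [0.50829997 0.24678941 0.15755226]
foot bottom pix (np.float64(205.49309916563504), np.float64(150.3599535420791))
```

>>> servo_tool([
  [[0.01,0.001,0.003,0.02,0],[0.01,0.001,0.003,0.04,0],[0.01,0.001,0.003,0.048,0],[0.01,0.001,0.003,0.048,0],[0.01,0.001,0.003,0.048,0],[0.01,0.001,0.003,0.048,0]],
])

```text
time_s: 7.1
tool_pos: [0.5134, 0.2585, 0.1739]
tool_rot: [-179.7, 0.0, 169.1]
force: [1.0, 1.2, -1.6]
grip_width: 0.0238
```

```bash
python3 -c "
from h import *
o=readout.get_obs();print(o['force'],o['tool_pos'],togo(.5126,.2577,.161,169.3))
c=cam('side')
a=cv2.resize(c['image'][120:200,160:260,::-1],None,fx=7,fy=7,interpolation=2)
cv2.imwrite('pics/g4.png',a)"
```

```text
[ 0.96860952  1.19042795 -1.62235782] [0.51341705 0.25847157 0.17393143] (array([ 0.0007, -0.0009,  0.0129]), np.float64(-0.0034))
```

View pics/g4.png

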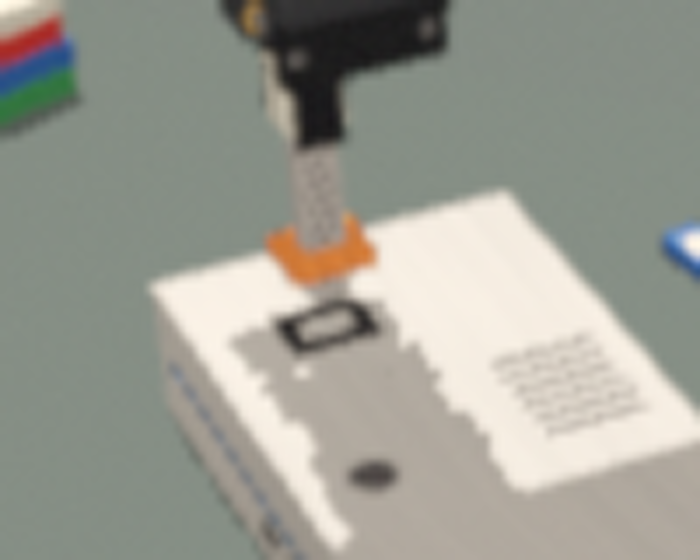

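Picture 8 shows the foot tip at crop pixel (328,300), directly above the slot centre at (327,327), by about the expected 12 mm. I start the insertion slowly.

>>> servo_tool([
  [[0.01,0.0007,-0.0009,0.003,-0.003],[0.01,0.0007,-0.0009,0.006,-0.003],[0.01,0.0007,-0.0009,0.009,-0.003],[0.01,0.0007,-0.0009,0.011,-0.003],[0.01,0.0007,-0.0009,0.013,-0.003],[0.01,0.0007,-0.0009,0.015,-0.003],[0.01,0.0007,-0.0009,0.017,-0.003],[0.01,0.0007,-0.0009,0.019,-0.003],[0.01,0.0007,-0.0009,0.021,-0.003],[0.01,0.0007,-0.0009,0.021,-0.003]],
])

```text
time_s: 7.98
tool_pos: [0.5123, 0.2578, 0.1526]
tool_rot: [-179.7, 0.0, 169.3]
force: [-0.0, 0.2, -1.5]
grip_width: 0.0236
```

```bash
python3 -c "
from h import *
o=readout.get_obs();print(o['force'],o['wrist_torque'],o['tool_pos'],o['tool_rot'])"
```

```text
[-0.04606397  0.17640806 -1.53687026] [ 0.03630986  0.12141431 -0.06217424] [0.51231634 0.25776781 0.15256857] [-1.79739110e+02  2.58373141e-02  1.69295547e+02]
```

>>> servo_tool([
  [[0.01,0,0,0.002,0],[0.01,0,0,0.004,0],[0.01,0,0,0.006,0],[0.01,0,0,0.008,0],[0.01,0,0,0.01,0],[0.01,0,0,0.011,0],[0.01,0,0,0.012,0],[0.01,0,0,0.013,0],[0.01,0,0,0.014,0],[0.01,0,0,0.015,0],[0.01,0,0,0.015,0],[0.01,0,0,0.015,0]],
])

```text
time_s: 8.98
tool_pos: [0.5124, 0.2577, 0.1379]
tool_rot: [-179.8, 0.0, 169.3]
force: [-2.4, -0.7, 3.2]
grip_width: 0.024
```

The marker is now being pushed, with a net force of about 4.5 N. I keep going in small steps, watching for the bottom at TCP z between 0.132 and 0.108.

>>> servo_tool([
  [[0.01,0,0,0.0007,0],[0.01,0,0,0.0014,0],[0.01,0,0,0.0021,0],[0.01,0,0,0.0028,0],[0.01,0,0,0.0035,0],[0.01,0,0,0.004,0],[0.01,0,0,0.0045,0],[0.01,0,0,0.005,0],[0.01,0,0,0.005,0],[0.01,0,0,0.005,0]],
])

```text
time_s: 9.82
tool_pos: [0.5124, 0.2577, 0.1328]
tool_rot: [-179.8, 0.0, 169.3]
force: [-1.1, -0.7, 3.0]
grip_width: 0.0234
```

>>> servo_tool([
  [[0.01,0,0,0.0004,0],[0.01,0,0,0.0008,0],[0.01,0,0,0.0012,0],[0.01,0,0,0.0016,0],[0.01,0,0,0.002,0],[0.01,0,0,0.0024,0],[0.01,0,0,0.0024,0],[0.01,0,0,0.0024,0]],
])

```text
time_s: 10.48
tool_pos: [0.5124, 0.2578, 0.1303]
tool_rot: [-179.8, 0.0, 169.3]
force: [-2.3, -0.3, 2.9]
grip_width: 0.0236
```

>>> servo_tool([
  [[0.01,0,0,0.0004,0],[0.01,0,0,0.0008,0],[0.01,0,0,0.001,0],[0.01,0,0,0.001,0],[0.01,0,0,0.001,0]],
])

```text
time_s: 10.9
tool_pos: [0.5124, 0.2577, 0.1292]
tool_rot: [-179.7, 0.0, 169.3]
force: [-1.0, -1.1, 3.0]
grip_width: 0.0238
```

>>> servo_tool([
  [[0.01,0,0,0.0004,0],[0.01,0,0,0.0008,0],[0.01,0,0,0.001,0],[0.01,0,0,0.001,0],[0.01,0,0,0.001,0]],
])

```text
time_s: 11.32
tool_pos: [0.5124, 0.2578, 0.1282]
tool_rot: [-179.8, 0.0, 169.3]
force: [-1.8, 0.5, 4.5]
grip_width: 0.0237
```

>>> servo_tool([
  [[0.01,0,0,0.0004,0],[0.01,0,0,0.0008,0],[0.01,0,0,0.001,0],[0.01,0,0,0.001,0],[0.01,0,0,0.001,0]],
])

```text
time_s: 11.73
tool_pos: [0.5124, 0.2578, 0.1272]
tool_rot: [-179.7, 0.0, 169.3]
force: [-2.3, 0.1, 2.6]
grip_width: 0.0237
```

>>> servo_tool([
  [[0.01,0,0,0.0004,0],[0.01,0,0,0.0008,0],[0.01,0,0,0.001,0],[0.01,0,0,0.001,0],[0.01,0,0,0.001,0]],
])

```text
time_s: 12.15
tool_pos: [0.5124, 0.2577, 0.1261]
tool_rot: [-179.8, 0.0, 169.3]
force: [-1.9, -0.7, 3.7]
grip_width: 0.0238
```

>>> servo_tool([
  [[0.01,0,0,0.0004,0],[0.01,0,0,0.0008,0],[0.01,0,0,0.001,0],[0.01,0,0,0.001,0],[0.01,0,0,0.001,0]],
])

```text
time_s: 12.57
tool_pos: [0.5124, 0.2577, 0.125]
tool_rot: [-179.7, 0.0, 169.3]
force: [-0.8, -0.0, 3.5]
grip_width: 0.0237
```

>>> servo_tool([
  [[0.01,0,0,0.0004,0],[0.01,0,0,0.0008,0],[0.01,0,0,0.001,0],[0.01,0,0,0.001,0],[0.01,0,0,0.001,0]],
])

```text
time_s: 12.98
tool_pos: [0.5123, 0.2578, 0.1239]
tool_rot: [-179.7, 0.0, 169.3]
force: [-1.6, -0.3, 3.7]
grip_width: 0.0236
```

>>> servo_tool([
  [[0.01,0,0,0.0004,0],[0.01,0,0,0.0008,0],[0.01,0,0,0.001,0],[0.01,0,0,0.001,0],[0.01,0,0,0.001,0]],
])

```text
time_s: 13.4
tool_pos: [0.5124, 0.2578, 0.1229]
tool_rot: [-179.7, 0.0, 169.3]
force: [-1.9, 0.2, 3.1]
grip_width: 0.0234
```

>>> servo_tool([
  [[0.01,0,0,0.0004,0],[0.01,0,0,0.0008,0],[0.01,0,0,0.001,0],[0.01,0,0,0.001,0],[0.01,0,0,0.001,0]],
])

```text
time_s: 13.82
tool_pos: [0.5124, 0.2577, 0.1218]
tool_rot: [-179.7, 0.0, 169.3]
force: [-0.6, -0.7, 3.3]
grip_width: 0.0239
```

>>> servo_tool([
  [[0.01,0,0,0.0004,0],[0.01,0,0,0.0008,0],[0.01,0,0,0.001,0],[0.01,0,0,0.001,0],[0.01,0,0,0.001,0]],
])

```text
time_s: 14.23
tool_pos: [0.5124, 0.2578, 0.121]
tool_rot: [-179.8, 0.0, 169.3]
force: [-1.2, -0.2, 4.1]
grip_width: 0.0238
```

>>> servo_tool([
  [[0.01,0,0,0.0004,0],[0.01,0,0,0.0008,0],[0.01,0,0,0.001,0],[0.01,0,0,0.001,0],[0.01,0,0,0.001,0]],
])

```text
time_s: 14.65
tool_pos: [0.5124, 0.2578, 0.1209]
tool_rot: [-179.8, 0.0, 169.3]
force: [-3.2, -1.0, 8.3]
grip_width: 0.0241
```

>>> servo_tool([
  [[0.01,0,0,0.0004,0],[0.01,0,0,0.0008,0],[0.01,0,0,0.001,0],[0.01,0,0,0.001,0],[0.01,0,0,0.001,0]],
])

```text
time_s: 15.07
tool_pos: [0.5125, 0.2578, 0.1209]
tool_rot: [-179.8, 0.1, 169.3]
force: [-2.9, -1.0, 8.9]
grip_width: 0.024
```

>>> servo_tool([
  [[0.01,0,0,0.0004,0],[0.01,0,0,0.0008,0],[0.01,0,0,0.001,0],[0.01,0,0,0.001,0],[0.01,0,0,0.001,0]],
])

```text
time_s: 15.48
tool_pos: [0.5125, 0.2578, 0.1209]
tool_rot: [-179.8, 0.0, 169.3]
force: [-3.5, -1.5, 10.1]
grip_width: 0.0237
```

Bottom found: the TCP stays at 0.1209 while the force climbs from 3 to 10 N, so the depth is about 41 mm. I press once slightly harder to confirm, then relax and release.

>>> servo_tool([
  [[0.01,0,0,0.0005,0],[0.01,0,0,0.001,0],[0.01,0,0,0.0013,0],[0.01,0,0,0.0013,0],[0.01,0,0,0.0013,0],[0.01,0,0,0.0013,0]],
])

```text
time_s: 15.98
tool_pos: [0.5125, 0.2578, 0.1209]
tool_rot: [-179.8, 0.1, 169.3]
force: [-3.9, -1.6, 11.0]
grip_width: 0.024
```

>>> servo_tool([
  [[0.01,0,0,0.0003,0],[0.01,0,0,0.0003,0],[0.01,0,0,0.0003,0],[0.01,0,0,0.0003,0]],
])

```text
time_s: 16.32
tool_pos: [0.5125, 0.2578, 0.121]
tool_rot: [-179.8, 0.0, 169.3]
force: [-3.0, -0.8, 5.5]
grip_width: 0.0241
```

>>> servo_tool([
  [[0.04,0,0,0,0],[0.04,0,0,0,0],[0.04,0,0,0,0],[0.06,0,0,0,0],[0.06,0,0,0,0],[0.06,0,0,0,0],[0.06,0,0,0,0]],
])

```text
time_s: 16.9
tool_pos: [0.5124, 0.2577, 0.1208]
tool_rot: [-179.8, 0.0, 169.3]
force: [0.6, -0.8, -0.8]
grip_width: 0.0565
```

>>> servo_tool([
  [[0.06,0,0,-0.01,0],[0.06,0,0,-0.03,0],[0.06,0,0,-0.06,0],[0.06,0,0,-0.1,0],[0.06,0,0,-0.13,0],[0.06,0,0,-0.13,0],[0.06,0,-0.04,-0.13,0],[0.06,0,-0.08,-0.13,0],[0.06,0,-0.12,-0.13,0],[0.06,0,-0.16,-0.13,0],[0.06,0,-0.2,-0.13,0],[0.06,0,-0.2,-0.13,0]],
])

```text
time_s: 17.9
tool_pos: [0.4747, 0.0524, 0.2527]
tool_rot: [-179.7, 0.1, 168.6]
force: [0.4, -0.4, 0.4]
grip_width: 0.0603
```

```bash
python3 -c "
from h import *
o=readout.get_obs();print(o['force'],o['tool_pos'])
c=cam('side');t=cam('top')
a=cv2.resize(c['image'][110:210,165:265,::-1],(400,400),interpolation=2);b=cv2.resize(t['image'][170:280,100:210,::-1],(400,400),interpolation=2)
cv2.imwrite('pics/g5.png',np.hstack([a,b]))
for k in(c,t):
    P=cloud(k); h=cv2.cvtColor(k['image'],cv2.COLOR_RGB2HSV); q=P.reshape(-1,3); near=(abs(q[:,0]-.5125)<.03)&(abs(q[:,1]-.2577)<.03)
    w=near&(h.reshape(-1,3)[:,1]<60)&(q[:,2]>.125); og=near&(h.reshape(-1,3)[:,0]<22)&(h.reshape(-1,3)[:,1]>150)
    for n,m in(('grip',w),('marker',og)):
        if m.sum(): print(n,m.sum(),np.percentile(q[m],[5,50,95],axis=0).round(4).tolist())
"
```

```text
[ 0.35647623 -0.3569011   0.42544404] [0.47466812 0.05238639 0.25269754]
grip 122 [[0.4944, 0.2427, 0.1273], [0.506, 0.2489, 0.1448], [0.522, 0.2651, 0.157]]
marker 55 [[0.4906, 0.2385, 0.0717], [0.5026, 0.2471, 0.0778], [0.5246, 0.2656, 0.081]]
grip 203 [[0.4991, 0.2458, 0.1318], [0.5119, 0.2551, 0.1558], [0.5259, 0.2692, 0.1599]]
marker 96 [[0.4922, 0.2421, 0.0708], [0.5065, 0.2479, 0.0802], [0.5277, 0.2658, 0.0837]]
```

View pics/g5.png

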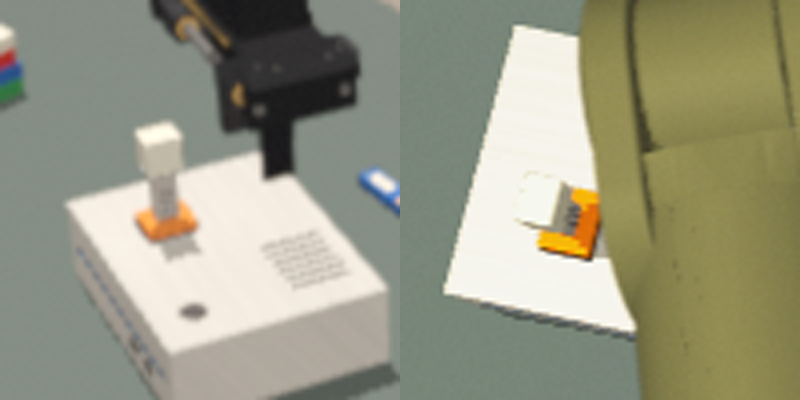

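Picture 9 shows the gauge upright in the slot with the marker lying on the console top (marker top about 0.080 m, grip top about 0.156 m). Both match a depth of about 41 mm. Handing in.

```bash
python3 -c "
from cell import env
print(env.sign_off())"
```

```text
the job is handed in; nothing more can be done
None
```

The gauge is standing in the console's slot with its foot on the bottom, and the slot is about 41 mm deep. I took the middle-sized gauge from the organizer, pushed it in slowly, let go, backed the arm off, and handed the job in at about 18 s.

- **Bottomed out:** the tool held at z = 0.121 m over five presses while the upward force rose from about 3 N (sliding the marker) to 11 N. Every reading stayed well under the 25 N limit.
- **Gauge height:** after release the cameras put the grip top at about 0.156–0.158 m. A 41 mm depth predicts 0.156 m.
- **Marker:** its top is at about 0.080 m, which is 70 mm console plus 10 mm marker, so it lies on the console's top.
- **Gauge upright and arm clear:** the last picture shows the gauge upright and the arm well away from it.

No check failed. The two cameras disagreed by about 3 mm on where the gauge first stood, which did not affect the grasp. I took no last measurement of the other objects, but the force readings showed no contact with them.

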